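Strip the filter box and close its cover

TASK

Take the filter box apart for cleaning: lift off its hold-down cap and set it flat on the bench, then draw the filter cassette out and stand it upright on the bench too. Take the cassette again by its narrow edges, the only way it fits between the rack's wires, and stand it in the middle of the draining rack's empty bay, then push the box's cover down until it is fully shut without slamming it. Set the parts down rather than dropping them, and leave the other loose things where they are.

Things in the scene. Friction and masses are not known exactly. Their poses are not given: they have to be found in the camera images.
- filter_box: Open grey steel box fixed to the bench, origin at the centre of its underside; 160 mm (x) by 118 mm (y), rim 97 mm above the bench, walls 4 mm. +x points to its hinged side, away from the robot; z up. Inside, channel guides as tall as the cassette less 3 mm enclose the cassette's narrow edges, 2 mm clear: draw it straight up by 90 mm or more. The hinge line is 80 mm along +x.
- box_seat (a point): Point on the inner floor of the filter box under the middle of the seated cassette: 12 mm above the bench, 25 mm nearer the box's front (-x) than its centre. Axes as the box. Beside the cassette's broad faces (+y and -y) 41 mm are free to the walls; its narrow edges cannot be reached there.
- hold_down_handle (a point): Centre of the handle bar of the hold-down cap (loose, 0.2 to 0.33 kg): steel plate 92 x 56 mm with a 12 mm skirt, sitting over the top of cassette and guides. Bar 64 mm long (cap's x), 12 mm thick (y), 12 mm high, 20 mm clear beneath. This point is 44 mm above the skirt's lower edge, so 44 mm above the bench when the cap lies flat on it. Axes as the box's when seated.
- cassette_center (a point): Centre of the filter cassette (loose, 0.24 to 0.42 kg), an aluminium-framed mesh block: 60 mm wide (its x, between the narrow edges), 28 mm thick (its y, between the broad faces), 90 mm tall (z, up). 45 mm above its underside. In the box (its top 102 mm above the bench, under the cap) hold it by the broad faces, fingertips about 25 mm below its top.
- rack: Draining rack, fixed: steel pan 100 x 150 x 12 mm with three upright wire hoops (76 mm long along x, 90 mm above the pan, wire 6 mm) making two bays side by side; origin at the centre of the underside. A spare cassette like the other is fixed in the bay on the +y side; the bay on the -y side is empty.
- rack_bay (a point): Middle of the floor of the rack's empty bay, 12 mm above the bench. x along the bay (both ends open), y across, z up. 40 mm clear between the hoops: the 28 mm thick cassette stands in it with its x along the bay's x, either way round, and fingers fit only at its narrow edges.
- cover (a joint): Angle of the box's cover, rad: 0 shut, 1.45 to 1.75 at the start (standing open), 1.8 stop. Stiff friction hinge: it stays where it is left and moves when pushed near its free edge (about 6 N when open, 1 to 2 N near shut). Open, its top is about 260 mm above the bench; keep the gripper clear of it. It counts as shut below 0.06.
- cover_hinge (a point): Middle of the cover's hinge line, 97 mm above the bench. The cover is a grey hood, 160 mm from hinge to free edge, 118 mm wide, 46 mm deep, 0.5 kg. The frame turns with the cover: y along the hinge (as the box's y), -x from the hinge to the free edge, +z out of the outer (top) face. Shut, its axes are the box's.
- cover_push (a point): A good place to push, on the middle of the cover's outer face: 135 mm along -x and 46 mm along +z from cover_hinge, same axes. While the cover stands open this face looks away from the robot: push from behind it, towards the robot and then down. Shut, the face looks up and this point is 143 mm above the bench.
- free_bench (a point): Middle of a free part of the bench to the right of the box, at bench height: clear for about 80 mm all round. Room to set parts down. World axes.
- bolt_1: Bystander: hex bolt 67 mm long lying on the bench; origin under its middle.
- threadlock: Bystander: small standing bottle, 33 mm across, 92 mm tall; origin under its middle.
- wood_wedge: Bystander: pine wedge 45 x 120 x 35 mm; origin under its middle.
Mind the look-alikes: they are no part of the job. What is shaped like the part that bears hold_down_handle but blue or purple is not meant.

How it is judged:
By the outcome, as a careful person would: the job done as asked, in the order asked, and still so for the second after the job is handed in, with the robot touching nothing.
It also fails if it takes over 72 s, if anything falls off the work surface, if the arm or the gripper's body presses on something with over 40 N, if the wrist force passes 120 N, or if a joint passes its speed limit or range.

ROBOT

A 7-joint arm with a two-finger parallel gripper is mounted at the origin on a cart in front of the work surface, level with it; the furniture and walls round the work are solid. World frame = base frame: x ahead of the robot, y to its left, z up, the work surface at z = 0. Lengths are in m, angles in rad, forces in N, time in s.
With the tool pointing down it reaches from about 0.425 to 0.925 m from the base axis. Payload 6.8 kg.
Tool frame: the origin (TCP) lies at the very end of the fingers, on their centre line; the grasp point (between the pads) lies r.pinch_z behind it (r.pinch_z is the distance from the TCP to the grasp point, in m); z points along the fingers, y is the line along which they close (so a half turn about z gives the same grasp; the last joint's range is limited). The gripper opens to 85 mm and grips with 20 to 120 N. Pads are 22 mm wide; open, the fingers measure 114 mm over their backs; the gripper's body (76 mm by 85 mm) begins 54 mm behind the grasp point. The pads swing forward as they close: fully open they stand 13 mm farther back than shut.
Start: joints at [1.122, 0.477, 0.022, 1.555, -0.011, 1.109, -0.083], TCP at [0.226, -0.636, 0.231] pointing down, gripper open.
Joint ranges: [-2.96, 2.96], [-0.34, 2.1], [-1.41, 1.46], [0.24, 2.44], [-1.37, 4.51], [0.17, 1.92], [-2.96, 2.96]. Speed limits (rad/s): [2.39, 2.39, 3.14, 3.14, 3.14, 3.14, 3.14].

INTERFACE

Orientations are given as a rotation vector (axis times angle).
In Python, from cell import sensors, camera, camera_model, order, r gives the robot as it stands.
- The arm moves only by the tool move_arm, never from a script. Its argument "plan" is a list of rows, each a list of 4 numbers: the shift along the tool's x, y, z each as a share of 0.75 m, from -1 to 1, then the turn about the tool's z as a share of pi/4 rad, from -1 to 1. In form: [[dx, dy, dz, spin], ...]. A call has 1 to 20 rows; each row is the pose to reach, as a shift and turn from the pose commanded when the call began, along the tool's axes at that moment; what a row does not reach only later rows make up. A row lasts 1/8 s, in which the tool goes at most 62.5 mm and 10.7 degrees, less where a joint would pass 70% of its speed; a pose out of reach is approached as far as the arm can. A call with a number of a shift or a turn outside -1 to 1 is refused whole. A call with a gripper value outside its range is refused whole. "grip" is the gripper command: -1 is shut, 1 is fully open, values between are in proportion, set as the call begins (left out, the last holds). The fingers move at their own pace and stop on an object; the grip force is fixed at half the most. Time passes only in rows, so rows that repeat a pose let the fingers close. It gives the time, the measured TCP pose, the force, the opening and the grip force at its end, in the units of the state.
- sensors.get_obs(): the state, without advancing time (a new reading comes with each control period).
- camera(name): name is "scene" or "side" or "wrist"; returns (picture, depth): 420x560x3 uint8, red, green, blue; 420x560 float32, m along the optical axis (not along the pixel's ray), 0 where there is no reading.
- camera_model(name): a dict with "fx", "fy", "cx", "cy" (pixels), "pose" (4x4, takes a point from camera to world coordinates). Camera axes: x right, y down, z forward; pixel columns grow to the right and rows downward; lengths in m; the calibration is good to about 2 mm. A picture is of the moment at which its call begins: read the wrist's pose just before it. camera_model takes no time and is no camera call; for the wrist camera it gives the pose at the moment of the call.
- order.job_done(): hands the job in; it is judged then, once.
The state is a dict: "time_s": time; "joint_positions": joint angles; "joint_velocities": joint speeds; "joint_efforts": joint torques, N m; "ee_pos": TCP position; "eef_rot": TCP orientation; "wrist_force": force on the tool from outside, world axes, zero at the start; "moment": the same for the moment, N m; "opening": finger opening in m; "grip_force": force on a finger pad.
Only numpy, scipy, OpenCV 4.12 (cv2) and the standard library are available. Lean on these libraries where they do the work, as an engineer would, in place of code of your own. Each camera call takes 0.05 s, during which the arm holds its last target. There are 200 camera calls.

## Working session

There is one attempt and no reset: what is moved stays moved. The work goes in short steps, Python scripts to look and compute and a tool call to move; the robot and the scene stay as the last step left them, time stands still between calls to the robot, and variables do not carry over. Pictures are saved under pics/ and viewed, at most 10 in all, crops included, and the job is handed in when it is done.

Besides the shell and the picture viewer there is one more tool, called after "Call:" as a command line: name --pt "numbers of a row" for each row, then --argument value for the rest. move_arm: Moves the arm, as the interface text tells. Its arguments: {"type":"object","properties":{"plan":{"type":"array","items":{"type":"array","items":{"type":"number"}}},"grip":{"type":"number"}},"required":["plan"]}

```bash
ls; mkdir -p pics; python3 - <<'E'
from cell import sensors,camera,camera_model,order,r
import numpy as np,cv2
print(r.pinch_z, sensors.get_obs())
for n in ["scene","side"]:
    p,d=camera(n); m=camera_model(n); np.savez(f"pics/{n}0.npz",p=p,d=d,**m); cv2.imwrite(f"pics/{n}0.png",cv2.resize(p[:,:,::-1],(800,600),interpolation=cv2.INTER_CUBIC)); print(n,m)
E
```

```text
pics
0.0187 {'time_s': 0.0, 'joint_positions': array([ 1.12188512,  0.4778052 ,  0.02235849,  1.55647498, -0.01147814,
        1.10930615, -0.08308292]), 'joint_velocities': array([ 8.11140871e-04, -7.75692843e-04, -1.83486879e-03,  1.90159369e-05,
        6.03332554e-04, -1.27848192e-03,  7.61993799e-04]), 'joint_efforts': array([-7.55048713e-04, -5.96441710e+01,  1.60736818e+00, -2.81190115e+01,
        1.24478806e-02,  9.47217224e-03,  1.21485149e-05]), 'ee_pos': array([ 0.22538464, -0.63561626,  0.23031275]), 'eef_rot': array([-3.09430523e+00, -5.32500966e-01,  7.53591860e-04]), 'wrist_force': array([ 0.72332757, -0.50054176, -0.18287851]), 'moment': array([ 0.0506658 , -0.03443281, -0.00528607]), 'grip_force': 0.0, 'opening': 0.08556528714397559}
scene {'fx': 380.7757841038268, 'fy': 380.7757841038268, 'cx': 276.57229728081285, 'cy': 209.74723712348379, 'pose': array([[-0.99651922,  0.02808792, -0.07848894,  0.62687058],
       [ 0.08002588,  0.58605949, -0.80630647,  0.7210601 ],
       [ 0.02335172, -0.80978104, -0.58626731,  0.61906076],
       [ 0.        ,  0.        ,  0.        ,  1.        ]])}
side {'fx': 497.8755307794807, 'fy': 497.8755307794807, 'cx': 265.13648191659786, 'cy': 209.93824639538056, 'pose': array([[ 0.99858503,  0.02942856, -0.04429338,  0.59632411],
       [ 0.05269555, -0.65958077,  0.74978422, -0.93176066],
       [-0.00714999, -0.75105736, -0.66019824,  0.95495798],
       [ 0.        ,  0.        ,  0.        ,  1.        ]])}
```

View pics/scene0.png

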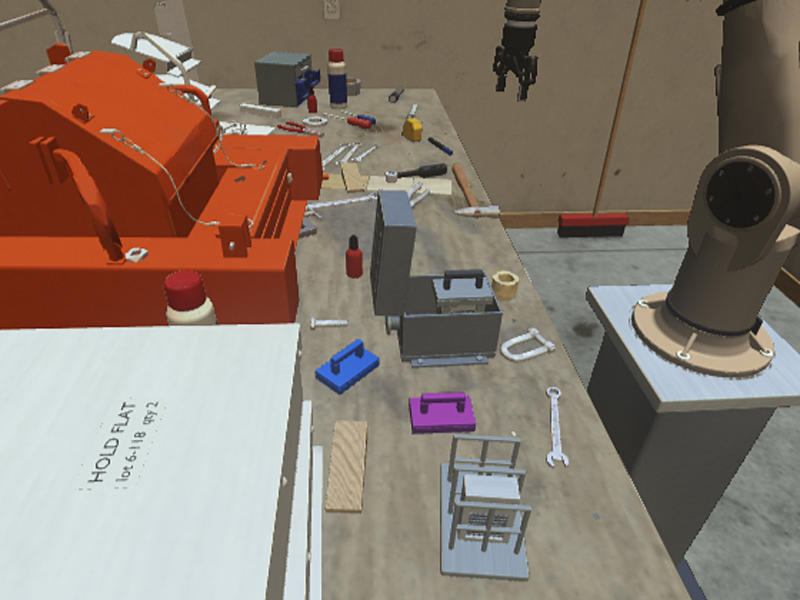

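View pics/side0.png

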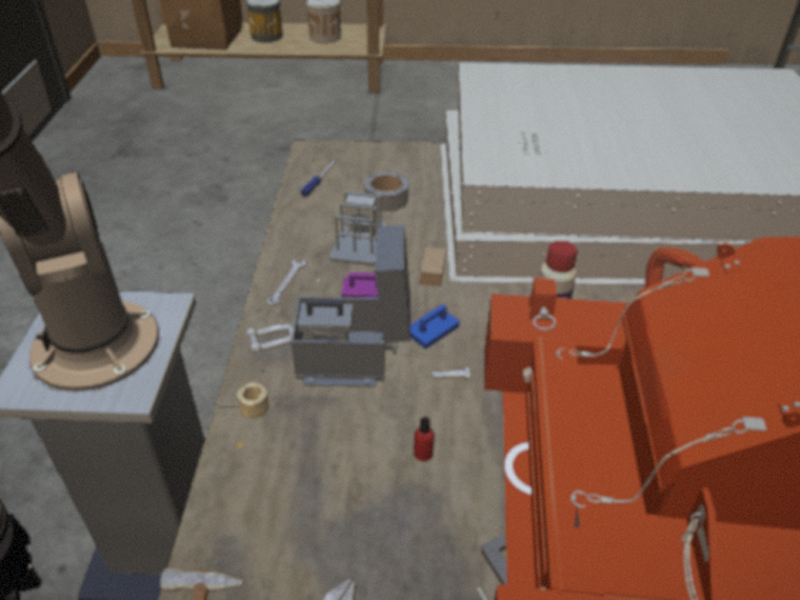

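The scene picture (800x600) shows three handled caps. The grey one in the box has its bar at about (463,275). The blue one is at (347,352) and the purple one at (442,405), both lying on the bench. By the description the grey one is meant. The rack is at (485,510), with its empty bay on the far (-y) side. The open cover is at (393,250) and the red bottle at (354,257).

```bash
cat > h.py <<'E'
import numpy as np,cv2
def cloud(p,d,m):
    v,u=np.mgrid[:420,:560]; X=np.stack([(u-m["cx"])*d/m["fx"],(v-m["cy"])*d/m["fy"],d],-1)
    W=X@m["pose"][:3,:3].T+m["pose"][:3,3]; W[d<=0]=np.nan; return W
def rect(P):
    c,s,a=cv2.minAreaRect((P[:,:2]*1000).astype(np.float32)); return np.round(c,1),np.round(s,1),round(a,1)
E
python3 - <<'E'
from h import *
C=[]
for n in ["scene","side"]:
    z=np.load(f"pics/{n}0.npz"); W=cloud(z["p"],z["d"],z); C.append((z["p"],W))
    for nm,uv in dict(scene=dict(handle=(463,275),plate=(463,290),rimNearR=(500,310),rimNearL=(401,330),covtop=(395,195),bottle=(354,240),bolt=(330,323),wedge=(345,460),spare=(490,485),pan=(450,560),purple=(442,402),bench=(350,220),bench2=(430,225)),side=dict(handle=(326,309),plate=(326,320),covtop=(390,230),bottle=(424,425),bench=(330,450),roll=(252,392),spare=(360,200)))[n].items():
        print(n,nm,np.round(W[round(uv[1]*.7),round(uv[0]*.7)],3))
    c=z["p"][170:270,255:375,::-1] if n=="scene" else z["p"][150:280,190:300,::-1]
    cv2.imwrite(f"pics/{n}crop.png",cv2.resize(c,None,fx=5,fy=4.5 if 0 else 5,interpolation=cv2.INTER_CUBIC)[:600])
# height map top-down 1mm cell=2mm
H=np.zeros((400,300,3),np.uint8);Z=np.full((400,300),-1.)
for p,W in C:
    q=W.reshape(-1,3);c=p.reshape(-1,3);ok=np.isfinite(q[:,0])&(q[:,2]<.35)&(q[:,2]>-.02)
    i=((.5-q[ok,1])/.0025).astype(int);j=((q[ok,0]-.3)/.0025).astype(int);g=(i>=0)&(i<400)&(j>=0)&(j<300)
    for a,b,zz,cc in zip(i[g],j[g],q[ok][g][:,2],c[ok][g]):
        if zz>Z[a,b]: Z[a,b]=zz;H[a,b]=cc[::-1]
T=np.hstack([H,cv2.applyColorMap((np.clip(Z,0,.26)/.26*255).astype(np.uint8),cv2.COLORMAP_JET)])
cv2.imwrite("pics/top.png",cv2.resize(T,(800,533)))
E
```

```text
scene handle [ 0.447 -0.006  0.138]
scene plate [ 0.445 -0.002  0.109]
scene rimNearR [0.391 0.039 0.097]
scene rimNearL [0.549 0.04  0.062]
scene covtop [ 0.558 -0.049  0.26 ]
scene bottle [ 0.62  -0.219  0.084]
scene bolt [ 0.668 -0.049  0.012]
scene wedge [0.643 0.259 0.023]
scene spare [0.481 0.365 0.103]
scene pan [0.524 0.398 0.013]
scene purple [0.503 0.181 0.043]
scene bench [ 0.627 -0.463  0.001]
scene bench2 [ 0.437 -0.425  0.002]
side handle [0.447 0.001 0.11 ]
side plate [ 0.45  -0.028  0.109]
side covtop [0.559 0.036 0.259]
side bottle [ 0.624 -0.232  0.082]
side bench [ 0.472 -0.226  0.004]
side roll [ 0.327 -0.126  0.026]
side spare [0.481 0.361 0.103]
```

View pics/scenecrop.png

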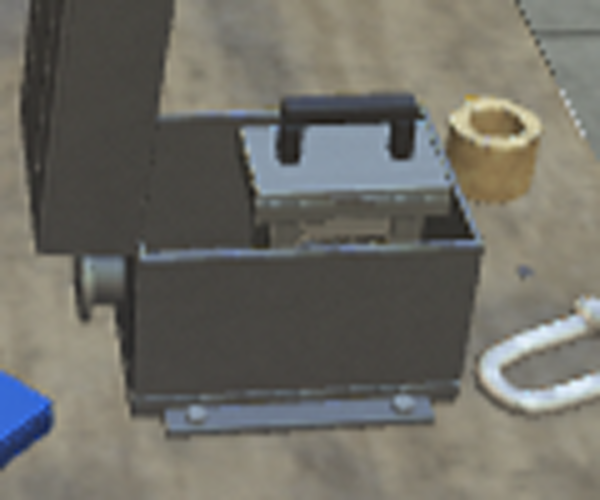

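View pics/top.png

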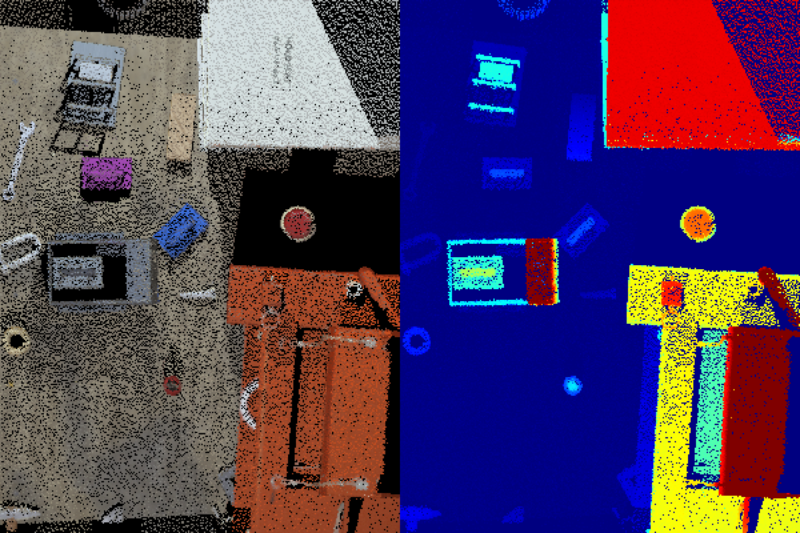

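The crop shows the grey cap seated in the box, with its bar at crop (350,107) and the plate below it. The top map shows the bench clear around x≈0.47, y≈-0.25. Next I'll fit the poses.

```bash
python3 - <<'E'
from h import *
A={}
for n in ["scene","side"]:
    z=np.load(f"pics/{n}0.npz"); A[n]=cloud(z["p"],z["d"],z).reshape(-1,3)
def sel(n,x,y,z):
    W=A[n]; return W[(W[:,0]>x[0])&(W[:,0]<x[1])&(W[:,1]>y[0])&(W[:,1]<y[1])&(W[:,2]>z[0])&(W[:,2]<z[1])]
for n in A:
    print(n)
    for k,b in dict(box=((.36,.6),(-.12,.09),(.091,.101)),plate=((.39,.51),(-.05,.04),(.105,.114)),bar=((.39,.51),(-.05,.04),(.132,.145)),
      covtop=((.5,.63),(-.1,.09),(.2,.3)),covlow=((.5,.63),(-.1,.09),(.15,.2)),pan=((.38,.6),(.25,.47),(.008,.0145)),spare=((.38,.6),(.25,.47),(.099,.108)),hoops=((.38,.6),(.25,.349),(.092,.108)),bottle=((.58,.67),(-.3,-.16),(.03,.1)),bench=((.42,.54),(-.42,-.16),(-.03,.05))).items():
        P=sel(n,*b); print(k,len(P),*(rect(P) if len(P)>5 else ()), np.round(np.nanpercentile(P[:,2],[1,50,99]),3) if len(P) else '')
E
```

```text
scene
box 505 [475.6 -10.3] [170.7 120.6] 1.3 [0.091 0.096 0.101]
plate 504 [445.1 -10.8] [58.7 91.8] 89.8 [0.106 0.109 0.113]
bar 147 [444.7  -9.8] [64.6 14.7] 3.5 [0.132 0.14  0.142]
covtop 1247 [561.7  -8. ] [ 50.9 120.5] 1.3 [0.201 0.252 0.262]
covlow 547 [585.8   1. ] [ 45.6 124.8] 23.6 [0.151 0.175 0.199]
pan 1963 [476.2 342.2] [151.3 100.1] 81.6 [0.009 0.013 0.014]
spare 1158 [476.3 342.7] [98.5 81.4] 81.9 [0.099 0.102 0.105]
hoops 391 [473.8 323. ] [59.1 81.4] 81.2 [0.093 0.102 0.104]
bottle 181 [ 621.5 -217. ] [32.4 21.4] 6.2 [0.031 0.056 0.092]
bench 726 [ 454.8 -316.5] [212.9  81.7] 84.1 [-0.001  0.002  0.005]
side
box 466 [470.5 -11.7] [159.5 125.6] 1.3 [0.091 0.097 0.101]
plate 473 [447.2 -11.7] [91.8 62. ] 2.3 [0.106 0.11  0.113]
bar 131 [446.  -13.1] [62.8 14.6] 1.5 [0.133 0.14  0.144]
covtop 1076 [563.7  -8.9] [ 51.7 125.3] 0.9 [0.201 0.258 0.264]
covlow 365 [588.3 -18.9] [126.4  46.4] 68.2 [0.151 0.175 0.199]
pan 332 [486.9 356.9] [175.7 199.1] 16.1 [0.008 0.013 0.014]
spare 253 [479.1 343.5] [108.2  79. ] 81.1 [0.099 0.103 0.107]
hoops 132 [475.5 321.6] [62.4 79.9] 82.2 [0.092 0.102 0.106]
bottle 273 [ 624.5 -228.6] [25.1 32.3] 87.0 [0.031 0.057 0.094]
bench 5362 [ 480.  -290.1] [119.9 259.8] 0.0 [-0.002  0.002  0.006]
```

```bash
cat >> h.py <<'E'
def go(*T):
    "T: (x,y,z,yaw of tool y in deg, mod 180); prints shares from the present pose"
    from cell import sensors; from scipy.spatial.transform import Rotation as R
    o=sensors.get_obs(); M=R.from_rotvec(o["eef_rot"]).as_matrix(); y0=np.degrees(np.arctan2(M[1,1],M[0,1]))
    print("t",round(o["time_s"],2),"p",np.round(o["ee_pos"],4),"yaw",round(y0,1),"tilt",round(np.degrees(np.arccos(-M[2,2])),2),"F",np.round(o["wrist_force"],1),"open",round(o["opening"],4),"g",round(o["grip_force"],1),"q",np.round(o["joint_positions"],2))
    for t in T:
        d=M.T@(np.array(t[:3])-o["ee_pos"])/.75; w=(t[3]-y0+90)%180-90; print(t,np.round(d,4),"spin",round(-w/45,3))
E
python3 - <<'E'
from h import *
go((.46,-.25,.30,-75),(.4455,-.0115,.27,91.3),(.4455,-.0115,.119,91.3))
E
```

```text
t 0.1 p [ 0.2254 -0.6357  0.2304] yaw -70.5 tilt 0.1 F [-0.7 -0.1  0.2] open 0.0856 g 0.0 q [ 1.12  0.48  0.02  1.56 -0.01  1.11 -0.08]
(0.46, -0.25, 0.3, -75) [ 0.4667 -0.3803 -0.0922] spin 0.101
(0.4455, -0.0115, 0.27, 91.3) [ 0.5547 -0.6864 -0.0517] spin 0.405
(0.4455, -0.0115, 0.119, 91.3) [ 0.5548 -0.686   0.1496] spin 0.405
```

Call:
move_arm --pt "0.08 -0.06 -0.06 0.05" --pt "0.16 -0.13 -0.09 0.1" --pt "0.24 -0.2 -0.09 0.15" --pt "0.32 -0.26 -0.09 0.2" --pt "0.4 -0.32 -0.09 0.25" --pt "0.4667 -0.38 -0.09 0.3" --pt "0.49 -0.46 -0.09 0.35" --pt "0.51 -0.53 -0.09 0.4" --pt "0.53 -0.6 -0.08 0.405" --pt "0.545 -0.65 -0.06 0.405" --pt "0.5547 -0.6864 -0.0517 0.405" --pt "0.5547 -0.6864 -0.0517 0.405" --pt "0.5547 -0.6864 -0.0517 0.405" --grip 0.2

```text
time_s: 1.72
ee_pos: [0.4455, -0.012, 0.2699]
eef_rot: [3.141, 0.038, -0.001]
wrist_force: [0.1, 0.2, 0.2]
opening: 0.051
grip_force: 0.0
```

```bash
python3 - <<'E'
from h import *
from cell import *
p,d=camera("wrist");m=camera_model("wrist");cv2.imwrite("pics/w1.png",p[:,:,::-1]);W=cloud(p,d,m).reshape(-1,3)
s=lambda lo,hi:W[(W[:,2]>lo)&(W[:,2]<hi)&(W[:,0]>.37)&(W[:,0]<.515)&(abs(W[:,1]+.01)<.05)]
for a in [(.134,.146),(.105,.114)]:
    P=s(*a);print(len(P),*(rect(P) if len(P)>5 else ()))
go((.4455,-.0115,.119,91.3))
E
```

```text
882 [445.6 -11.9] [63.3 11.1] 1.0
4084 [445.5 -11.5] [92.  55.9] 0.9
t 1.77 p [ 0.4457 -0.0131  0.27  ] yaw -88.8 tilt 0.03 F [-0.1 -1.   0.9] open 0.051 g 0.0 q [ 0.25  0.08 -0.38  2.01  0.03  1.06 -1.69]
(0.4455, -0.0115, 0.119, 91.3) [-1.000e-04 -2.200e-03  2.014e-01] spin -0.001
```

View pics/w1.png

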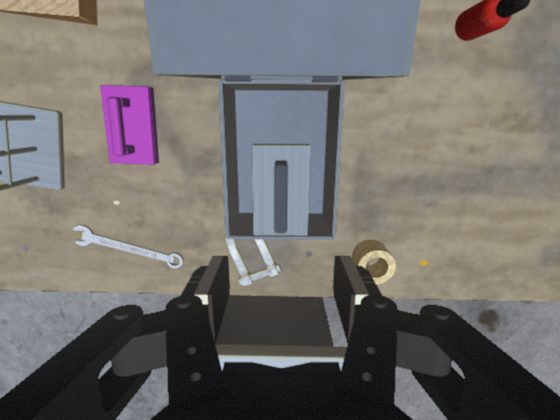

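The wrist view shows the grey bar at (280,195), and its fit agrees with the other cameras within 1 mm. I'll descend and grip.

Call:
move_arm --pt "0 -0.001 0.05 0" --pt "0 -0.001 0.1 0" --pt "0 -0.001 0.14 0" --pt "0 -0.001 0.17 0" --pt "0 -0.001 0.19 0" --pt "0 -0.001 0.2 0" --pt "0 -0.001 0.2 0"

```text
time_s: 2.65
ee_pos: [0.4458, -0.0116, 0.1201]
eef_rot: [3.141, 0.034, -0.0]
wrist_force: [-0.3, -0.6, -0.1]
opening: 0.0511
grip_force: 0.0
```

Call:
move_arm --pt "0 0 0 0" --pt "0 0 0 0" --pt "0 0 0 0" --pt "0 0 0 0" --pt "0 0 0 0" --pt "0 0 0 0" --grip -1

```text
time_s: 3.4
ee_pos: [0.4464, -0.0112, 0.1208]
eef_rot: [3.141, 0.036, 0.002]
wrist_force: [-0.2, -2.0, 5.6]
opening: 0.0106
grip_force: 59.4
```

Call:
move_arm --pt "0 0 -0.01 0" --pt "0 0 -0.025 0" --pt "0 0 -0.045 0" --pt "0 0 -0.07 0" --pt "0 0 -0.1 0" --pt "0 0 -0.13 0" --pt "0 0 -0.16 0" --pt "0 0 -0.16 0"

```text
time_s: 4.4
ee_pos: [0.4468, -0.0111, 0.2422]
eef_rot: [3.141, 0.035, 0.007]
wrist_force: [0.2, 0.5, -2.7]
opening: 0.0109
grip_force: 58.7
```

```bash
python3 - <<'E'
from h import *
go((.44,-.22,.20,91.3),(.44,-.22,.028,91.3))
E
```

```text
t 4.4 p [ 0.4468 -0.0111  0.2422] yaw -88.7 tilt 0.25 F [ 0.2  0.5 -2.7] open 0.0109 g 58.7 q [ 0.25  0.11 -0.39  2.04  0.05  1.   -1.71]
(0.44, -0.22, 0.2, 91.3) [-0.0156  0.2783  0.0562] spin -0.0
(0.44, -0.22, 0.028, 91.3) [-0.0166  0.2782  0.2856] spin -0.0
```

Call:
move_arm --pt "0 0.02 0 0" --pt "-0.003 0.06 0 0" --pt "-0.006 0.11 0 0" --pt "-0.01 0.16 0.01 0" --pt "-0.013 0.21 0.03 0" --pt "-0.015 0.25 0.06 0" --pt "-0.016 0.27 0.1 0" --pt "-0.016 0.278 0.15 0" --pt "-0.016 0.278 0.2 0" --pt "-0.016 0.278 0.24 0" --pt "-0.016 0.278 0.26 0" --pt "-0.016 0.278 0.27 0" --pt "-0.016 0.278 0.275 0" --pt "-0.016 0.278 0.275 0"

```text
time_s: 6.15
ee_pos: [0.4388, -0.2201, 0.0343]
eef_rot: [3.141, 0.036, 0.001]
wrist_force: [0.2, 0.7, -1.7]
opening: 0.0105
grip_force: 58.6
```

```bash
python3 - <<'E'
from h import *
go((.44,-.22,.031,91.3))
E
```

```text
t 6.15 p [ 0.4388 -0.2201  0.0343] yaw -88.7 tilt 0.06 F [ 0.2  0.7 -1.7] open 0.0105 g 58.6 q [ 0.48  0.48 -0.17  2.13  0.15  0.54 -1.35]
(0.44, -0.22, 0.031, 91.3) [ 0.0016 -0.0001  0.0044] spin 0.0
```

Call:
move_arm --pt "0 0 0.0015 0" --pt "0 0 0.003 0" --pt "0 0 0.0045 0" --pt "0 0 0.0055 0" --pt "0 0 0.0055 0"

```text
time_s: 6.78
ee_pos: [0.4386, -0.2201, 0.0308]
eef_rot: [3.141, 0.035, 0.0]
wrist_force: [-4.0, 1.1, 12.3]
opening: 0.0107
grip_force: 60.7
```

Call:
move_arm --pt "0 0 0 0" --pt "0 0 0 0" --pt "0 0 0 0" --pt "0 0 0 0" --grip 0

```text
time_s: 7.28
ee_pos: [0.4384, -0.2199, 0.0296]
eef_rot: [-3.141, -0.036, 0.0]
wrist_force: [-0.5, -0.1, -0.8]
opening: 0.0425
grip_force: 0.0
```

```bash
python3 - <<'E'
from h import *
go((.44,-.22,.2,91.3),(.4455,-.0115,.2,91.3),(.4455,-.0115,.077,91.3))
E
```

```text
t 7.28 p [ 0.4384 -0.2199  0.0296] yaw -88.7 tilt 0.0 F [-0.5 -0.1 -0.8] open 0.0425 g 0.0 q [ 0.48  0.49 -0.17  2.13  0.16  0.54 -1.36]
(0.44, -0.22, 0.2, 91.3) [ 2.100e-03  1.000e-04 -2.272e-01] spin 0.0
(0.4455, -0.0115, 0.2, 91.3) [ 0.0158 -0.2776 -0.2272] spin 0.0
(0.4455, -0.0115, 0.077, 91.3) [ 0.0158 -0.2776 -0.0632] spin 0.0
```

Call:
move_arm --pt "0 0 -0.02 0" --pt "0 0 -0.06 0" --pt "0 0 -0.12 0" --pt "0 0 -0.18 0" --pt "0.003 -0.04 -0.22 0" --pt "0.006 -0.1 -0.24 0" --pt "0.01 -0.17 -0.26 0" --pt "0.014 -0.23 -0.28 0" --pt "0.0158 -0.2776 -0.28 0" --pt "0.0158 -0.2776 -0.28 0" --pt "0.0158 -0.2776 -0.28 0" --grip 0.41

```text
time_s: 8.65
ee_pos: [0.4453, -0.0122, 0.2401]
eef_rot: [3.141, 0.035, 0.0]
wrist_force: [0.2, -0.2, 0.5]
opening: 0.0601
grip_force: 0.0
```

```bash
python3 - <<'E'
from h import *
from cell import *
go((.4455,-.0115,.077,91.3))
p,d=camera("wrist");m=camera_model("wrist");cv2.imwrite("pics/w2.png",p[:,:,::-1]);W=cloud(p,d,m).reshape(-1,3)
s=lambda lo,hi:W[(W[:,2]>lo)&(W[:,2]<hi)&(W[:,0]>.40)&(W[:,0]<.50)&(abs(W[:,1]+.01)<.045)]
for a in [(.095,.107),(.1005,.106)]:
    P=s(*a);print(len(P),*(rect(P) if len(P)>5 else ()))
E
```

```text
t 8.65 p [ 0.4453 -0.0122  0.2401] yaw -88.7 tilt 0.04 F [ 0.2 -0.2  0.5] open 0.0601 g 0.0 q [ 0.25  0.11 -0.38  2.05  0.05  0.99 -1.71]
(0.4455, -0.0115, 0.077, 91.3) [ 2.000e-04 -1.100e-03  2.175e-01] spin -0.001
2591 [445.2 -11.1] [73.4 41.5] 0.9
603 [445.3 -11. ] [57.9 26.8] 0.5
```

View pics/w2.png

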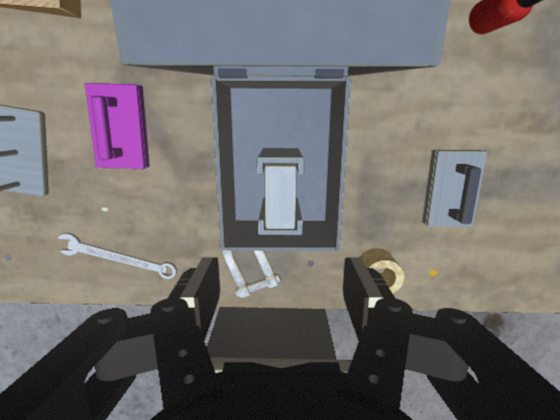

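The wrist view shows the cassette's bare top at (280,197) in its channel guides. The cap lies flat on the bench at (457,188).

Call:
move_arm --pt "0 -0.001 0.05 0" --pt "0 -0.001 0.1 0" --pt "0 -0.001 0.14 0" --pt "0 -0.001 0.17 0" --pt "0 -0.001 0.195 0" --pt "0 -0.001 0.21 0" --pt "0 -0.001 0.217 0" --pt "0 -0.001 0.217 0"

```text
time_s: 9.7
ee_pos: [0.4456, -0.011, 0.0771]
eef_rot: [3.141, 0.035, 0.0]
wrist_force: [0.8, -0.7, 0.1]
opening: 0.0605
grip_force: 0.0
```

Call:
move_arm --pt "0 0 0 0" --pt "0 0 0 0" --pt "0 0 0 0" --pt "0 0 0 0" --pt "0 0 0 0" --grip -1

```text
time_s: 10.32
ee_pos: [0.446, -0.0108, 0.0777]
eef_rot: [3.141, 0.035, 0.002]
wrist_force: [-1.4, 0.2, 6.0]
opening: 0.027
grip_force: 59.2
```

Call:
move_arm --pt "0 0 -0.01 0" --pt "0 0 -0.025 0" --pt "0 0 -0.045 0" --pt "0 0 -0.07 0" --pt "0 0 -0.1 0" --pt "0 0 -0.13 0" --pt "0 0 -0.15 0" --pt "0 0 -0.16 0" --pt "0 0 -0.16 0"

```text
time_s: 11.45
ee_pos: [0.4455, -0.0108, 0.1972]
eef_rot: [3.141, 0.036, 0.001]
wrist_force: [-0.2, -0.3, -4.3]
opening: 0.0267
grip_force: 59.7
```

```bash
python3 - <<'E'
from h import *
go((.48,-.35,.2,91.3),(.48,-.35,.07,91.3))
E
```

```text
t 11.45 p [ 0.4455 -0.0108  0.1972] yaw -88.7 tilt 0.03 F [-0.2 -0.3 -4.3] open 0.0267 g 59.7 q [ 0.24  0.16 -0.39  2.1   0.08  0.89 -1.74]
(0.48, -0.35, 0.2, 91.3) [ 0.0357  0.4532 -0.0037] spin -0.0
(0.48, -0.35, 0.07, 91.3) [0.0356 0.4532 0.1696] spin -0.0
```

Call:
move_arm --pt "0 0.02 -0.01 0" --pt "0.003 0.06 -0.01 0" --pt "0.006 0.12 -0.01 0" --pt "0.012 0.18 -0.01 0" --pt "0.018 0.24 -0.01 0" --pt "0.024 0.3 -0.01 0" --pt "0.03 0.36 0 0" --pt "0.034 0.41 0.01 0" --pt "0.0356 0.44 0.03 0" --pt "0.0356 0.4532 0.06 0" --pt "0.0356 0.4532 0.1 0" --pt "0.0356 0.4532 0.13 0" --pt "0.0356 0.4532 0.155 0" --pt "0.0356 0.4532 0.168 0" --pt "0.0356 0.4532 0.171 0" --pt "0.0356 0.4532 0.173 0" --pt "0.0356 0.4532 0.175 0" --pt "0.0356 0.4532 0.1763 0" --pt "0.0356 0.4532 0.1763 0"

```text
time_s: 13.82
ee_pos: [0.4803, -0.3503, 0.0657]
eef_rot: [3.141, 0.035, 0.002]
wrist_force: [-3.0, 0.5, 4.1]
opening: 0.0271
grip_force: 60.8
```

```bash
python3 - <<'E'
from h import *
go((.48,-.35,.065,91.3))
E
```

```text
t 13.82 p [ 0.4803 -0.3503  0.0657] yaw -88.7 tilt 0.07 F [-3.   0.5  4.1] open 0.0271 g 60.8 q [ 0.64  0.55 -0.15  1.87  0.12  0.72 -1.13]
(0.48, -0.35, 0.065, 91.3) [-0.0004 -0.0004  0.001 ] spin -0.0
```

Call:
move_arm --pt "0 0 0 0" --pt "0 0 0 0" --pt "0 0 0 0" --pt "0 0 0 0" --pt "0 0 -0.02 0" --pt "0 0 -0.06 0" --pt "0 0 -0.12 0" --pt "0 0 -0.17 -0.1" --pt "0 0 -0.19 -0.3" --pt "0 0 -0.19 -0.5" --pt "0 0 -0.19 -0.75" --pt "0 0 -0.19 -1" --pt "0 0 -0.19 -1" --grip 0.3

```text
time_s: 15.45
ee_pos: [0.4799, -0.3502, 0.2082]
eef_rot: [2.888, 1.233, 0.001]
wrist_force: [-0.4, -0.2, 0.4]
opening: 0.0555
grip_force: 0.0
```

Call:
move_arm --pt "0 0 0 -0.2" --pt "0 0 0 -0.4" --pt "0 0 0 -0.6" --pt "0 0 0 -0.8" --pt "0 0 0 -1" --pt "0 0 0 -1" --pt "0 0 0 -1" --grip 1

```text
time_s: 16.32
ee_pos: [0.4799, -0.35, 0.2075]
eef_rot: [2.201, 2.241, -0.0]
wrist_force: [-0.1, 0.2, 0.7]
opening: 0.0856
grip_force: 0.0
```

```bash
python3 - <<'E'
from h import *
from cell import *
p,d=camera("wrist");m=camera_model("wrist");W=cloud(p,d,m).reshape(-1,3)
P=W[(W[:,2]>.08)&(W[:,2]<.1)&(abs(W[:,0]-.48)<.06)&(abs(W[:,1]+.35)<.06)];print(len(P),*(rect(P) if len(P)>5 else ()),np.median(P[:,2]))
cv2.imwrite("pics/w3.png",p[:,:,::-1])
go((.48,-.35,.062,1.3))
E
```

```text
2274 [ 479.5 -350. ] [60.2 28. ] 1.3 0.08838456187873059
t 16.38 p [ 0.4799 -0.35    0.2074] yaw 1.1 tilt 0.01 F [-0.3 -0.1 -0.4] open 0.0855 g 0.0 q [ 0.9   0.41 -0.48  1.75  0.22  1.03  0.35]
(0.48, -0.35, 0.062, 1.3) [1.000e-04 1.000e-04 1.939e-01] spin -0.005
```

View pics/w3.png

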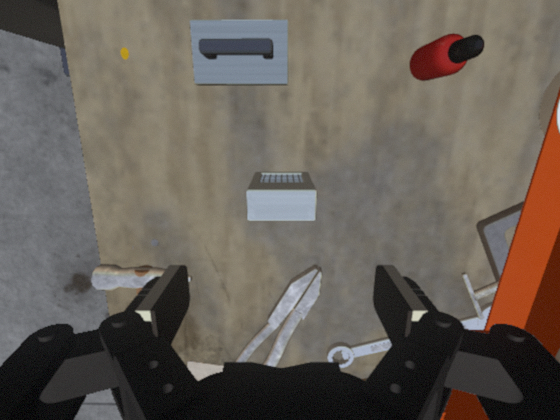

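The wrist view shows the cassette upright at (281,205), with its pose fitting within 1 mm. I'll grip its narrow edges.

Call:
move_arm --pt "0 0 0.04 0" --pt "0 0 0.09 0" --pt "0 0 0.13 0" --pt "0 0 0.16 0" --pt "0 0 0.18 0" --pt "0 0 0.19 0" --pt "0 0 0.194 0" --pt "0 0 0.194 0"

```text
time_s: 17.38
ee_pos: [0.4802, -0.3502, 0.0622]
eef_rot: [2.196, 2.246, 0.0]
wrist_force: [0.3, 0.6, 0.4]
opening: 0.0854
grip_force: 0.0
```

Call:
move_arm --pt "0 0 0 0" --pt "0 0 0 0" --pt "0 0 0 0" --pt "0 0 0 0" --grip -1

```text
time_s: 17.88
ee_pos: [0.4803, -0.3504, 0.0626]
eef_rot: [2.195, 2.245, -0.0]
wrist_force: [-1.3, -1.0, 4.8]
opening: 0.0589
grip_force: 66.4
```

Call:
move_arm --pt "0 0 -0.01 0" --pt "0 0 -0.03 0" --pt "0 0 -0.06 0" --pt "0 0 -0.1 0" --pt "0 0 -0.15 0" --pt "0 0 -0.2 0" --pt "0 0 -0.24 0" --pt "0 0 -0.26 0" --pt "0 0 -0.26 0"

```text
time_s: 19.0
ee_pos: [0.4802, -0.35, 0.2575]
eef_rot: [2.195, 2.245, 0.0]
wrist_force: [0.4, 0.6, -3.5]
opening: 0.0588
grip_force: 65.5
```

```bash
python3 - <<'E'
from h import *
go((.50,-.2,.27,-4),(.48,-.05,.27,-4),(.45,.1,.27,-8),(.4735,.32,.25,-8.4))
E
```

```text
t 19.0 p [ 0.4802 -0.35    0.2575] yaw 1.3 tilt 0.09 F [ 0.4  0.6 -3.5] open 0.0588 g 65.5 q [ 0.91  0.36 -0.5   1.7   0.19  1.12  0.38]
(0.5, -0.2, 0.27, -4) [ 0.1994  0.031  -0.0168] spin 0.118
(0.48, -0.05, 0.27, -4) [ 0.3999  0.0089 -0.017 ] spin 0.118
(0.45, 0.1, 0.27, -8) [ 0.6008 -0.0265 -0.0173] spin 0.207
(0.4735, 0.32, 0.25, -8.4) [0.8933 0.0115 0.0091] spin 0.216
```

Call:
move_arm --pt "0.02 -0.003 -0.017 0" --pt "0.06 -0.008 -0.017 0.02" --pt "0.12 -0.016 -0.017 0.04" --pt "0.18 -0.025 -0.017 0.06" --pt "0.24 -0.032 -0.017 0.08" --pt "0.3 -0.035 -0.017 0.1" --pt "0.36 -0.036 -0.017 0.12" --pt "0.42 -0.036 -0.017 0.14" --pt "0.48 -0.036 -0.017 0.16" --pt "0.54 -0.032 -0.017 0.18" --pt "0.6 -0.0265 -0.017 0.2" --pt "0.66 -0.018 -0.017 0.216" --pt "0.72 -0.01 -0.017 0.216" --pt "0.78 0 -0.01 0.216" --pt "0.83 0.006 -0.01 0.216" --pt "0.87 0.01 -0.01 0.216" --pt "0.893 0.0115 -0.01 0.216" --pt "0.893 0.0115 -0.01 0.216" --pt "0.893 0.0115 -0.01 0.216"

```text
time_s: 21.38
ee_pos: [0.4733, 0.3184, 0.2639]
eef_rot: [2.379, 2.051, -0.002]
wrist_force: [0.5, 0.6, -3.8]
opening: 0.0589
grip_force: 65.5
```

```bash
python3 - <<'E'
from h import *
from cell import *
from scipy.spatial.transform import Rotation as R
p,d=camera("wrist");m=camera_model("wrist");W=cloud(p,d,m).reshape(-1,3)
cv2.imwrite("pics/w4.png",p[:,:,::-1])
f=lambda z0,z1,y0,y1:W[(W[:,2]>z0)&(W[:,2]<z1)&(abs(W[:,0]-.475)<.08)&(W[:,1]>y0)&(W[:,1]<y1)]
for b in [(.099,.106,.25,.45),(.098,.106,.27,.31),(.098,.106,.31,.35),(.098,.106,.375,.41),(.008,.015,.24,.45)]:
    P=f(*b);print(b,len(P),*(rect(P) if len(P)>5 else ()))
go((.4735,.32,.25,-8.4),(.4735,.32,.079,-8.4))
E
```

```text
(0.099, 0.106, 0.25, 0.45) 2731 [480.8 365.6] [51.4 80.6] 81.6
(0.098, 0.106, 0.27, 0.31) 0
(0.098, 0.106, 0.31, 0.35) 515 [478.  346.8] [13.9 80.6] 81.8
(0.098, 0.106, 0.375, 0.41) 827 [483.  381.5] [19.3 80. ] 83.0
(0.008, 0.015, 0.24, 0.45) 5305 [477.4 345.1] [144.   99.8] 81.8
t 21.43 p [0.4735 0.3182 0.264 ] yaw -8.5 tilt 0.09 F [ 0.5 -0.5 -3.9] open 0.0592 g 65.5 q [-0.04  0.4  -0.85  1.73  0.32  1.17 -1.13]
(0.4735, 0.32, 0.25, -8.4) [ 0.0023 -0.0004  0.0187] spin -0.003
(0.4735, 0.32, 0.079, -8.4) [ 0.0027 -0.0004  0.2467] spin -0.003
```

View pics/w4.png

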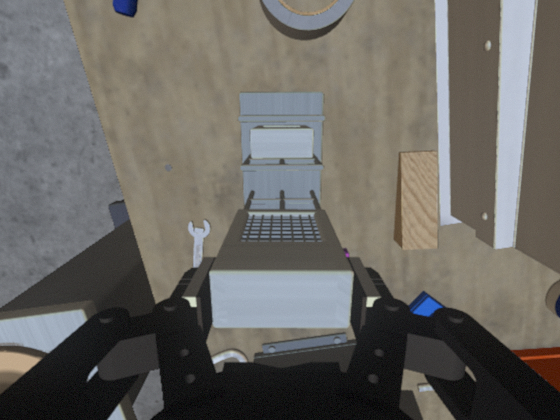

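The wrist view shows the rack's middle hoop at (282,164) and the spare at (282,143). The bay centre fits at (0.474, 0.320), and the held cassette is parallel to the bay. I'll lower it.

Call:
move_arm --pt "0.0025 0.0005 0.02 0" --pt "0.0025 0.0005 0.06 0" --pt "0.0025 0.0005 0.09 0" --pt "0.0025 0.0005 0.11 0" --pt "0.0025 0.0005 0.125 0" --pt "0.0025 0.0005 0.14 0" --pt "0.0025 0.0005 0.16 0" --pt "0.0025 0.0005 0.18 0" --pt "0.0025 0.0005 0.2 0" --pt "0.0025 0.0005 0.22 0" --pt "0.0025 0.0005 0.235 0" --pt "0.0025 0.0005 0.242 0" --pt "0.0025 0.0005 0.242 0"

```text
time_s: 23.05
ee_pos: [0.4739, 0.3216, 0.0825]
eef_rot: [-2.378, -2.052, 0.001]
wrist_force: [0.1, 0.9, -3.2]
opening: 0.0587
grip_force: 65.6
```

```bash
python3 - <<'E'
from h import *
go((.474,.3201,.0746,-8.4))
E
```

```text
t 23.05 p [0.4739 0.3216 0.0825] yaw -8.4 tilt 0.02 F [ 0.1  0.9 -3.2] open 0.0587 g 65.6 q [-0.15  0.61 -0.73  1.89  0.53  0.85 -1.3 ]
(0.474, 0.3201, 0.0746, -8.4) [-0.002   0.0005  0.0105] spin -0.0
```

Call:
move_arm --pt "-0.001 0 0.004 0" --pt "-0.002 0 0.007 0" --pt "-0.002 0 0.009 0" --pt "-0.002 0 0.0105 0" --pt "-0.002 0 0.012 0" --pt "-0.002 0 0.012 0"

```text
time_s: 23.8
ee_pos: [0.4738, 0.3203, 0.0746]
eef_rot: [2.378, 2.052, 0.0]
wrist_force: [-1.1, -2.5, 5.8]
opening: 0.0589
grip_force: 66.7
```

Call:
move_arm --pt "0 0 0 0" --pt "0 0 0 0" --pt "0 0 0 0" --pt "0 0 0 0" --pt "0 0 -0.01 0" --pt "0 0 -0.04 0" --pt "0 0 -0.08 0" --pt "0 0 -0.14 0" --pt "0 0 -0.2 0" --pt "0 0 -0.25 0" --pt "0 0 -0.27 0" --pt "0 0 -0.27 0" --grip 1

```text
time_s: 25.3
ee_pos: [0.474, 0.3204, 0.2775]
eef_rot: [2.378, 2.052, 0.003]
wrist_force: [-0.1, -0.4, -0.7]
opening: 0.0854
grip_force: 0.0
```

```bash
python3 - <<'E'
from h import *
from cell import *
go((.5,.2,.40,45),(.68,0.05,.40,91.3))
p,d=camera("scene");m=camera_model("scene");W=cloud(p,d,m);np.savez("pics/s5.npz",p=p,d=d,**m)
w=W.reshape(-1,3)
R=np.array([[.9893,-.1461],[.1461,.9893]]);L=(w[:,:2]-[.474,.3201])@R.T
s=(abs(L[:,0])<.06)&(abs(L[:,1])<.019)&(w[:,2]>.098)&(w[:,2]<.107);P=np.c_[L[s],w[s,2]];print(len(P),rect(P),np.median(P[:,2]))
c=(w[:,0]>.5)&(w[:,0]<.63)&(abs(w[:,1]+.01)<.08)&(w[:,2]>.2)&(w[:,2]<.3);print(rect(w[c]),w[c][:,2].max())
q=(w[:,0]>.62)&(w[:,0]<.85)&(abs(w[:,1]+.01)<.1)&(w[:,2]>.1);print(len(w[q]),w[q].min(0),w[q].max(0))
cv2.imwrite("pics/s5.png",cv2.resize(p[120:420,220:450,::-1],None,fx=2,fy=2,interpolation=cv2.INTER_CUBIC))
E
```

```text
t 25.3 p [0.474  0.3204 0.2775] yaw -8.4 tilt 0.13 F [-0.1 -0.4 -0.7] open 0.0854 g 0.0 q [-0.03  0.39 -0.86  1.71  0.31  1.19 -1.12]
(0.5, 0.2, 0.4, 45) [-0.1535  0.0582 -0.1634] spin -1.187
(0.68, 0.05, 0.4, 91.3) [-0.3162  0.3249 -0.1631] spin 1.784
533 (array([-4. ,  1.1]), array([33.4, 65.2]), 88.2) 0.10257543808334812
(array([561.6,  -8.2]), array([ 50.9, 124.5]), 0.9) 0.2626003027765769
3006 [ 0.72525733 -0.10874616  0.10000451] [0.84997465 0.08989987 0.2222994 ]
```

View pics/s5.png

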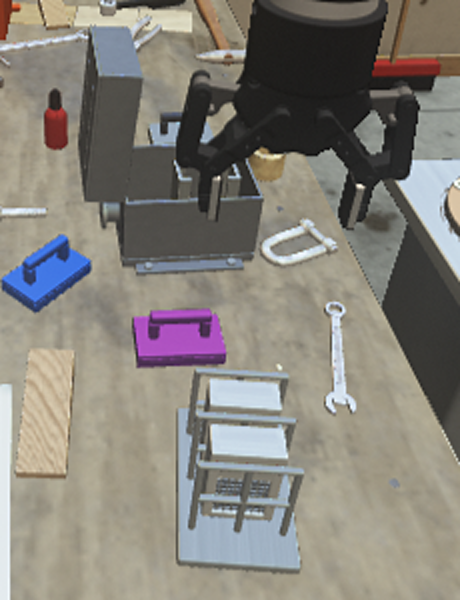

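The crop shows the cassette upright in the formerly empty bay at (245,393), with the spare beside it and the other things where they were. Next is the cover: I'll approach it from behind with the fingers shut.

Call:
move_arm --pt "0 0 -0.05 0" --pt "-0.02 0.01 -0.1 0.1" --pt "-0.05 0.04 -0.14 0.3" --pt "-0.09 0.07 -0.163 0.5" --pt "-0.13 0.11 -0.163 0.7" --pt "-0.168 0.141 -0.163 0.9" --pt "-0.168 0.141 -0.163 0.9" --pt "-0.168 0.141 -0.163 0.9" --grip -1

```text
time_s: 26.35
ee_pos: [0.5592, 0.1805, 0.3971]
eef_rot: [-2.94, -1.105, 0.004]
wrist_force: [0.5, 0.6, 0.1]
opening: 0.0002
grip_force: 0.0
```

```bash
python3 - <<'E'
from h import *
go((.655,.09,.40,91.3),(.655,-.009,.40,91.3),(.655,-.009,.235,91.3))
E
```

```text
t 26.35 p [0.5592 0.1805 0.3971] yaw -48.8 tilt 0.15 F [0.5 0.6 0.1] open 0.0002 g 0.0 q [ 0.12  0.3  -0.7   1.5   0.19  1.41 -1.43]
(0.655, 0.09, 0.4, 91.3) [ 0.0166  0.175  -0.0043] spin 0.887
(0.655, -0.009, 0.4, 91.3) [-0.0703  0.2743 -0.0042] spin 0.887
(0.655, -0.009, 0.235, 91.3) [-0.0698  0.2747  0.2158] spin 0.887
```

Call:
move_arm --pt "0.005 0.06 -0.004 0.2" --pt "0.012 0.12 -0.004 0.4" --pt "0.0166 0.175 -0.004 0.6" --pt "-0.03 0.225 -0.004 0.8" --pt "-0.0703 0.2743 -0.004 0.887" --pt "-0.0703 0.2743 0 0.887" --pt "-0.07 0.2745 0.04 0.887" --pt "-0.07 0.2747 0.1 0.887" --pt "-0.07 0.2747 0.15 0.887" --pt "-0.07 0.2747 0.19 0.887" --pt "-0.07 0.2747 0.21 0.887" --pt "-0.07 0.2747 0.2158 0.887" --pt "-0.07 0.2747 0.2158 0.887" --pt "-0.07 0.2747 0.2158 0.887"

```text
time_s: 28.1
ee_pos: [0.6564, -0.0095, 0.238]
eef_rot: [-3.141, -0.032, -0.004]
wrist_force: [-0.4, -0.1, -0.3]
opening: 0.0003
grip_force: 0.0
```

```bash
cat >> h.py <<'E'
def cov(ths,y=-.009):
    T=[]
    for t in ths:
        a=.135-.023*(1-t/1.48); c,s=np.cos(t),np.sin(t)
        T.append((round(.5505-a*c+.046*s+.011,4),y,round(.097+a*s+.046*c,4),91.3))
    go(*T)
E
python3 - <<'E'
from h import *
cov(np.linspace(1.48,1.0,9))
E
```

```text
t 28.1 p [ 0.6564 -0.0095  0.238 ] yaw -88.8 tilt 0.13 F [-0.4 -0.1 -0.3] open 0.0003 g 0.0 q [ 0.26  0.48 -0.47  1.57  0.23  1.14 -1.82]
(np.float64(0.5951), -0.009, np.float64(0.2356), 91.3) [-0.0818 -0.0024  0.003 ] spin -0.003
(np.float64(0.5868), -0.009, np.float64(0.2365), 91.3) [-0.0928 -0.0026  0.0018] spin -0.003
(np.float64(0.5786), -0.009, np.float64(0.2368), 91.3) [-0.1038 -0.0029  0.0014] spin -0.003
(np.float64(0.5705), -0.009, np.float64(0.2367), 91.3) [-0.1146 -0.0031  0.0015] spin -0.003
(np.float64(0.5624), -0.009, np.float64(0.2361), 91.3) [-0.1254 -0.0033  0.0023] spin -0.003
(np.float64(0.5544), -0.009, np.float64(0.235), 91.3) [-0.136  -0.0035  0.0037] spin -0.003
(np.float64(0.5465), -0.009, np.float64(0.2335), 91.3) [-0.1466 -0.0037  0.0057] spin -0.003
(np.float64(0.5388), -0.009, np.float64(0.2316), 91.3) [-0.1568 -0.0039  0.0082] spin -0.003
(np.float64(0.5313), -0.009, np.float64(0.2292), 91.3) [-0.1668 -0.0041  0.0114] spin -0.003
```

Call:
move_arm --pt "-0.03 -0.001 0.003 0" --pt "-0.06 -0.002 0.003 0" --pt "-0.075 -0.002 0.003 0" --pt "-0.082 -0.0024 0.003 0" --pt "-0.087 -0.0025 0.0025 0" --pt "-0.093 -0.0026 0.002 0" --pt "-0.098 -0.0027 0.0015 0" --pt "-0.104 -0.0029 0.0014 0" --pt "-0.109 -0.003 0.0014 0" --pt "-0.115 -0.0031 0.0015 0" --pt "-0.12 -0.0032 0.002 0" --pt "-0.1254 -0.0033 0.0023 0" --pt "-0.131 -0.0034 0.003 0" --pt "-0.136 -0.0035 0.0037 0" --pt "-0.141 -0.0036 0.0047 0" --pt "-0.1466 -0.0037 0.0057 0" --pt "-0.152 -0.0038 0.007 0" --pt "-0.1568 -0.0039 0.0082 0" --pt "-0.162 -0.004 0.01 0" --pt "-0.1668 -0.0041 0.0114 0"

```text
time_s: 30.6
ee_pos: [0.5319, -0.009, 0.2292]
eef_rot: [-3.141, -0.032, -0.004]
wrist_force: [1.8, -0.8, 5.5]
opening: 0.0005
grip_force: 2.3
```

```bash
python3 - <<'E'
from h import *
cov(np.linspace(1.0,.4,10))
E
```

```text
t 30.6 p [ 0.5319 -0.009   0.2292] yaw -88.8 tilt 0.16 F [ 1.8 -0.8  5.5] open 0.0005 g 2.3 q [ 0.33  0.29 -0.52  1.87  0.16  1.02 -1.8 ]
(np.float64(0.5313), -0.009, np.float64(0.2292), 91.3) [-0.0008 -0.     -0.    ] spin -0.003
(np.float64(0.5232), -0.009, np.float64(0.226), 91.3) [-0.0116 -0.0002  0.0042] spin -0.003
(np.float64(0.5153), -0.009, np.float64(0.2224), 91.3) [-0.0222 -0.0004  0.009 ] spin -0.003
(np.float64(0.5078), -0.009, np.float64(0.2183), 91.3) [-0.0322 -0.0006  0.0144] spin -0.003
(np.float64(0.5006), -0.009, np.float64(0.2138), 91.3) [-0.0418 -0.0008  0.0204] spin -0.003
(np.float64(0.4938), -0.009, np.float64(0.2088), 91.3) [-0.0509 -0.001   0.027 ] spin -0.003
(np.float64(0.4873), -0.009, np.float64(0.2035), 91.3) [-0.0596 -0.0012  0.0341] spin -0.003
(np.float64(0.4813), -0.009, np.float64(0.1978), 91.3) [-0.0676 -0.0014  0.0417] spin -0.003
(np.float64(0.4757), -0.009, np.float64(0.1917), 91.3) [-0.0751 -0.0015  0.0498] spin -0.003
(np.float64(0.4705), -0.009, np.float64(0.1854), 91.3) [-0.082  -0.0016  0.0581] spin -0.003
```

Contact is good at about 6 N. I'll continue along the arc.

Call:
move_arm --pt "-0.006 0 0.002 0" --pt "-0.0116 0 0.0042 0" --pt "-0.017 0 0.0065 0" --pt "-0.0222 0 0.009 0" --pt "-0.027 -0.0005 0.0117 0" --pt "-0.0322 -0.0005 0.0144 0" --pt "-0.037 -0.0007 0.0174 0" --pt "-0.0418 -0.0008 0.0204 0" --pt "-0.0465 -0.0009 0.0237 0" --pt "-0.051 -0.001 0.027 0" --pt "-0.0555 -0.0011 0.0305 0" --pt "-0.06 -0.0012 0.0341 0" --pt "-0.064 -0.0013 0.038 0" --pt "-0.0676 -0.0014 0.0417 0" --pt "-0.0715 -0.0015 0.0457 0" --pt "-0.075 -0.0015 0.0498 0" --pt "-0.0785 -0.0016 0.054 0" --pt "-0.082 -0.0016 0.0581 0"

```text
time_s: 32.85
ee_pos: [0.4688, -0.0093, 0.1842]
eef_rot: [-3.141, -0.032, 0.0]
wrist_force: [-0.7, 0.2, 2.9]
opening: -0.0001
grip_force: 1.3
```

```bash
python3 - <<'E'
from h import *
cov(np.linspace(.4,-.03,8))
E
```

```text
t 32.85 p [ 0.4688 -0.0093  0.1842] yaw -88.8 tilt 0.02 F [-0.7  0.2  2.9] open -0.0001 g 1.3 q [ 0.35  0.24 -0.53  2.05  0.15  0.89 -1.81]
(np.float64(0.4705), -0.009, np.float64(0.1854), 91.3) [ 0.0023 -0.0003 -0.0016] spin -0.003
(np.float64(0.4662), -0.009, np.float64(0.1793), 91.3) [-0.0034 -0.0005  0.0065] spin -0.003
(np.float64(0.4622), -0.009, np.float64(0.1731), 91.3) [-0.0087 -0.0006  0.0148] spin -0.003
(np.float64(0.4587), -0.009, np.float64(0.1666), 91.3) [-0.0134 -0.0007  0.0235] spin -0.003
(np.float64(0.4555), -0.009, np.float64(0.16), 91.3) [-0.0176 -0.0008  0.0323] spin -0.003
(np.float64(0.4528), -0.009, np.float64(0.1533), 91.3) [-0.0212 -0.0008  0.0412] spin -0.003
(np.float64(0.4505), -0.009, np.float64(0.1465), 91.3) [-0.0243 -0.0009  0.0503] spin -0.003
(np.float64(0.4486), -0.009, np.float64(0.1396), 91.3) [-0.0268 -0.0009  0.0595] spin -0.003
```

Call:
move_arm --pt "-0.002 0 0.003 0" --pt "-0.0034 0 0.0065 0" --pt "-0.006 -0.0006 0.0107 0" --pt "-0.0087 -0.0006 0.0148 0" --pt "-0.011 -0.0007 0.019 0" --pt "-0.0134 -0.0007 0.0235 0" --pt "-0.0155 -0.0007 0.028 0" --pt "-0.0176 -0.0008 0.0323 0" --pt "-0.0195 -0.0008 0.0365 0" --pt "-0.0212 -0.0008 0.0405 0" --pt "-0.0225 -0.0008 0.0435 0" --pt "-0.0235 -0.0008 0.0465 0" --pt "-0.0243 -0.0009 0.049 0" --pt "-0.025 -0.0009 0.0515 0" --pt "-0.0255 -0.0009 0.0535 0" --pt "-0.0255 -0.0009 0.055 0" --pt "-0.0255 -0.0009 0.056 0" --pt "-0.0255 -0.0009 0.056 0"

```text
time_s: 35.1
ee_pos: [0.45, -0.0091, 0.1431]
eef_rot: [3.141, 0.032, -0.0]
wrist_force: [-4.1, -0.1, 8.3]
opening: -0.0
grip_force: 4.5
```

Call:
move_arm --pt "0.001 0 0.001 0" --pt "0.002 0 0.0015 0" --pt "0.002 0 0.0015 0"

```text
time_s: 35.48
ee_pos: [0.45, -0.009, 0.1429]
eef_rot: [3.14, 0.032, -0.005]
wrist_force: [-13.2, -0.3, 28.8]
opening: -0.0002
grip_force: 14.3
```

Call:
move_arm --pt "0 0 -0.01 0" --pt "0 0 -0.04 0" --pt "0 0 -0.1 0" --pt "0 0 -0.16 0" --pt "0.02 0.02 -0.2 0" --pt "0.02 0.06 -0.22 0" --pt "0.02 0.12 -0.22 0" --pt "0.02 0.18 -0.22 0" --pt "0.02 0.24 -0.22 0" --pt "0.02 0.26 -0.22 0" --pt "0.02 0.26 -0.22 0"

```text
time_s: 36.85
ee_pos: [0.4704, -0.204, 0.3062]
eef_rot: [-3.141, -0.03, -0.0]
wrist_force: [-0.6, 0.8, 0.3]
opening: 0.0001
grip_force: 0.0
```

```bash
python3 - <<'E'
from h import *
from cell import *
go()
p,d=camera("scene");m=camera_model("scene");w=cloud(p,d,m).reshape(-1,3)
c=(w[:,0]>.385)&(w[:,0]<.56)&(abs(w[:,1]+.01)<.07)&(w[:,2]>.12)&(w[:,2]<.2);P=w[c];A=np.c_[P[:,:2],np.ones(len(P))]
t=P[:,2]>.135;print(len(P),rect(P[t]),np.linalg.lstsq(A[t],P[t,2],rcond=None)[0],np.median(P[t,2]))
cv2.imwrite("pics/end.png",cv2.resize(p[120:420,200:450,::-1],None,fx=2,fy=2,interpolation=cv2.INTER_CUBIC))
E
```

```text
t 36.85 p [ 0.4704 -0.204   0.3062] yaw -88.9 tilt 0.03 F [-0.6  0.8  0.3] open 0.0001 g 0.0 q [ 0.62  0.17 -0.38  1.82  0.07  1.17 -1.33]
2549 (array([470. , -10.5]), array([160.1, 121.5]), 1.1) [-0.00102594 -0.02100659  0.14418925] 0.1441549532319365
```

View pics/end.png

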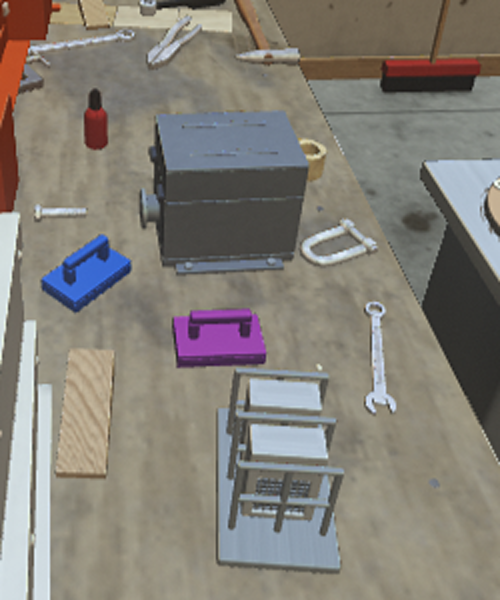

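The picture shows the cover shut and level, with its slope along x about 0.001 rad (crop 230,150). The cassette stands in its bay (crop 285,392) and the other things haven't moved, so I'm handing in.

```bash
python3 -c "
from cell import order
print(order.job_done())"
```

```text
the job is handed in; nothing more can be done
None
```

The job is handed in at about 37 s: the cap lies flat on the bench, the cassette stands in the rack's empty bay after standing on the bench, the cover was eased fully shut, and the other loose things in view look unmoved.

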